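# Lay out the agate carver's finishing board

## Robot

A 6-joint arm with a two-finger parallel gripper is mounted at the origin on the work surface. World frame = base frame: x ahead of the robot, y to its left, z up, the work surface at z = 0. Lengths are in m, angles in rad, forces in N, time in s.
With the tool pointing down it reaches from about 0.275 to 0.75 m from the base axis. Payload 10.2 kg.
Tool frame: the origin (TCP) lies midway between the tips of the shut fingers; the grasp point (between the pads) lies 19 mm behind it (env.hold_point_z is the distance from the TCP to the grasp point, in m); x points along the fingers, z is the direction in which the jaws open and shut, and the axes are right-handed (so a half turn about x gives the same grasp; the last joint's range is limited). The gripper opens to 85 mm and grips with 20 to 120 N. Pads are 22 mm wide; open, the fingers measure 114 mm over their backs; the gripper's body (76 mm by 85 mm) begins 54 mm behind the grasp point. The pads swing forward as they close: fully open they stand 13 mm farther back than shut.
Start: joints at [1.039, 0.313, 1.498, -0, 1.331, -0.223], TCP at [0.16, 0.5, 0.231] pointing down, gripper open.
Joint ranges: [-2.94, 2.94], [-0.97, 2.17], [0.19, 2.56], [-1.23, 4.37], [0.02, 3.11], [-2.88, 2.88]. Speed limits (rad/s): [2.39, 2.39, 3.01, 3.14, 3.14, 3.14].

## Interface

Orientations are given as a unit quaternion [x, y, z, w].
In Python, from bench import env, kinematics, monitor, eyes, job gives the robot as it stands. The module is installed in compiled form; this text tells all that it offers. Calls block until the motion is done:
- env.reach(position, orientation): joint-space move of the TCP to a pose.
- env.movel(position, velocity=0.15, frame=None, guard=None): straight line of the TCP; frame=None keeps the orientation; velocity is the mean speed in m/s. With guard (N) it stops when the force on the tool has changed by that much, and returns True; else False.
- env.set_joints(angles): joint-space move.
- env.release() and env.close_gripper(effort=None): open the fingers fully, or close them until they stop; effort is the grip in N (None keeps the last).
- env.hold(seconds).
- kinematics.ik(position, orientation): joint angles nearest the present ones, or None.
- monitor.sense(): the state.
- eyes.grab_frame(name): name is "scene" or "side" or "wrist"; returns a dict with "frame" (400x640x3 uint8, red, green, blue), "mtx" (3x3 intrinsics, pixels), "view" (4x4, takes a point from world to camera coordinates). Camera axes: x right, y down, z forward; pixel columns grow to the right and rows downward; lengths in m; the calibration is good to about 2 mm. The wrist camera is an equidistant fisheye: a pixel r from the principal point sees the ray r / f radians off the axis. A picture is of the moment at which its call begins. There is no depth.
A pose or a line that the arm cannot do raises env.MotionError and nothing moves.
- job.hand_in(): hands the job in, once; it reports no verdict.
The state is a dict: "clock": time; "joints": joint angles; "qvel": joint speeds; "joint_efforts": joint torques, N m; "position": TCP position; "ee_rot": TCP orientation; "contact_force": force on the tool from outside, world axes, zero at the start; "ft_torque": the same for the moment, N m; "finger_gap": opening from 0.0 (shut) to 1.0 (fully open).
Only numpy, scipy, OpenCV 4.12 (cv2) and the standard library are available. Lean on these libraries where they do the work, as an engineer would, in place of code of your own. Each camera call takes 0.05 s, during which the arm holds its last target.

## Task

Lay out the cork board for finishing the agate gourd: first put the large white tape roll flat on the board midway between the grooved wooden block and the porcelain bowl, and then stand the gourd upright in its hole, never letting the gourd tip over. Set the closed lacquer tin upright on the board straight in front of the bowl, and lay the grey sharpening stone flat straight in front of the wooden block, its long side parallel to the block's front, each with a gap of about 40 mm (in front means towards the robot, square to the board). Leave the small tape roll, the jar and the graver where they are.

Things in the scene. Friction and masses are not known exactly. Their poses are not given: they have to be found in the camera images.
- board: fixed cork board, the work place; 220 (its x) by 300 (its y) by 8 mm thick. Origin at the centre of its underside, on the bench; its x axis points away from the robot (to the back), its y axis to the left, z up; it may be turned by up to about 0.25 rad
- block: fixed hardwood carving block standing on the board's rear half, 50 (x, front to back) by 70 (y) by 35 mm high, with an 18 mm wide, 15 mm deep groove along its top from front to back. Origin at the centre of its underside, which lies on the board; axes parallel to the board's. It stands 100 mm left or right of the board's middle line, 50 mm behind the board's centre; bowl and block change sides
- bowl: fixed open white porcelain bowl on the board's rear half, 64 mm across the rim, 35 mm high. Origin at the centre of its underside, on the board; axes parallel to the board's. It stands level with the block on the other side, 200 mm from it centre to centre
- ring: loose large white tape roll, a plain ring lying flat, 62 mm outside, hole 42 mm, 22 mm high, about 60 g. Origin at the centre of its underside, z up along its axis
- gourd: loose carved amber agate gourd, standing upright, round about its z axis, about 0.2 kg: foot 24 mm across, lower bulb 54 mm across at 24 mm up, waist 24 mm across at 48 mm, upper bulb 34 mm across from 61 to 69 mm up, top at 80 mm with a thin dark stalk to 91 mm that the gripper need not avoid. Origin at the centre of its foot. In the roll's hole it centres itself and its foot then hangs about 13 mm above the underside of the roll
- tin: loose closed yellow lacquer tin with a brass lid, 60 mm diameter, 39.5 mm high, about 0.2 kg, standing upright. Origin at the centre of its underside, z up
- stone: loose grey sharpening stone, a flat bar 90 (its x) by 32 (its y) by 20 mm high, about 160 g, lying flat. Origin at the centre of its underside
- small_roll: bystander: loose small white tape roll, 46 mm outside, 18 mm high, beyond the board. Origin at the centre of its underside
- bottle: bystander: loose small closed jar, 44 mm diameter, 85 mm high, beyond the board. Origin at the centre of its underside
- graver: bystander: loose graver that looks like a screwdriver, 170 mm long, with a wooden handle, lying on the bench to the right, beyond the board. Its x axis runs from handle to tip
Mind the look-alikes: they are no part of the job. Leave any red or yellow look-alike of the ring alone.

How it is judged:
By the outcome, as a careful person would: the job done as asked, in the order asked, and still so for the second after the job is handed in, with the robot touching nothing.
It also fails if it takes over 106 s, if anything falls off the work surface, if the arm or the gripper's body presses on something with over 40 N, if the wrist force passes 120 N, or if a joint passes its speed limit or range.

## Working session

There is one attempt and no reset: what is moved stays moved. The work goes in short steps, each a Python script; the robot and the scene stay as the last script left them, time stands still between calls to the robot, and variables do not carry over. Pictures are saved under pics/ and viewed, and the job is handed in when it is done.

```bash
mkdir -p pics; python3 - <<'E'
from bench import env, kinematics, monitor, eyes, job
import cv2,pickle
for n in ["scene","side","wrist"]:
    f=eyes.grab_frame(n); cv2.imwrite(f"pics/{n}0.png",f["frame"][:,:,::-1]); pickle.dump(f,open(f"{n}0.pkl","wb"))
    print(n,f["mtx"].round(1).tolist(),f["view"].round(3).tolist())
s=monitor.sense(); print({k:s[k] for k in("clock","position","ee_rot","finger_gap")},env.hold_point_z)
E
```

```text
scene [[496.0, 0.0, 321.9], [0.0, 496.0, 193.4], [0.0, 0.0, 1.0]] [[-0.359, 0.933, 0.01, 0.174], [0.769, 0.302, -0.564, -0.399], [-0.53, -0.194, -0.826, 1.453], [0.0, 0.0, 0.0, 1.0]]
side [[514.5, 0.0, 320.0], [0.0, 514.5, 197.0], [0.0, 0.0, 1.0]] [[-0.966, -0.258, -0.002, 0.548], [-0.186, 0.7, -0.69, 0.121], [0.179, -0.666, -0.724, 1.343], [0.0, 0.0, 0.0, 1.0]]
wrist [[309.7, 0.0, 320.2], [0.0, 309.7, 197.1], [0.0, 0.0, 1.0]] [[0.305, 0.952, -0.0, -0.523], [0.915, -0.293, 0.276, -0.034], [0.263, -0.084, -0.961, 0.38], [0.0, 0.0, 0.0, 1.0]]
{'clock': 0.15, 'position': array([0.15946848, 0.50000711, 0.23089883]), 'ee_rot': array([-0.41727773,  0.57125161,  0.41702921,  0.57064658]), 'finger_gap': 0.9949833434413592} 0.0187
```

View pics/scene0.png

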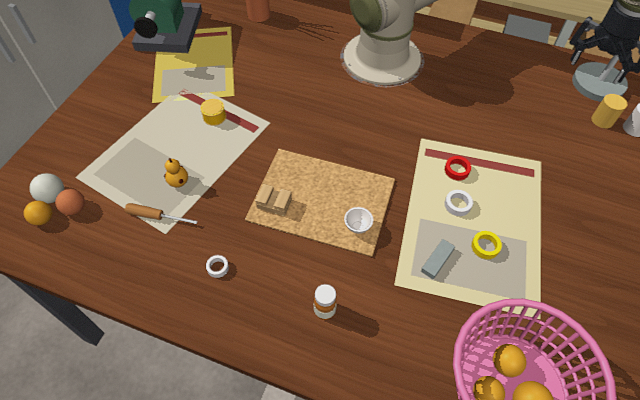

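View pics/side0.png

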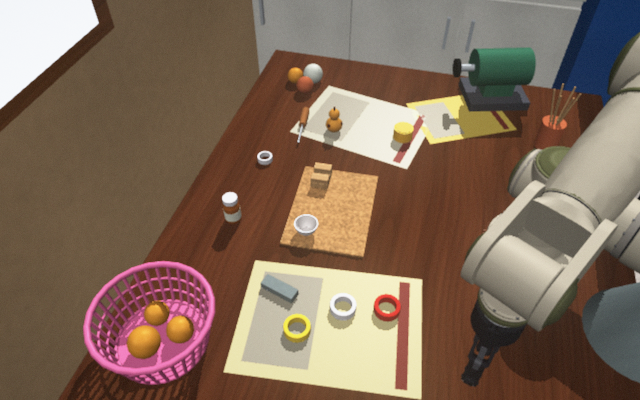

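View pics/wrist0.png

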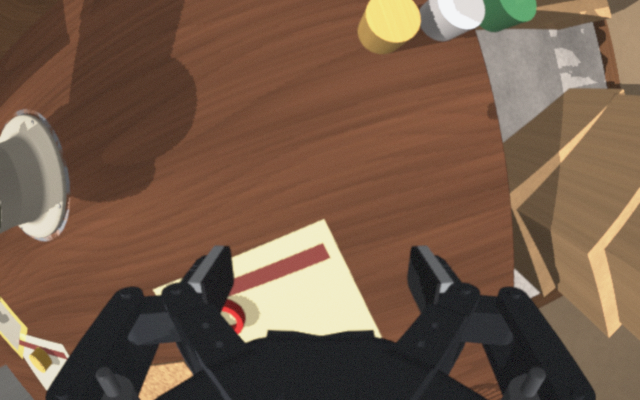

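```bash
cat > h.py <<'E'
import numpy as np,cv2,pickle
def ray(f,px):
    px=np.atleast_2d(px).astype(float)
    K,V=f["mtx"],f["view"]; R,t=V[:3,:3],V[:3,3]
    d=np.c_[px,np.ones(len(px))]@np.linalg.inv(K).T
    return -R.T@t, d@R
def plane(f,px,z):
    c,d=ray(f,px); return (c+d*((z-c[2])/d[:,2])[:,None])[:,:2]
def proj(f,P):
    P=np.atleast_2d(P); q=P@f["view"][:3,:3].T+f["view"][:3,3]; q=q@f["mtx"].T; return q[:,:2]/q[:,2:]
E
python3 - <<'E'
from h import *
for n,crops in (("scene",[(400,130,160,170),(100,80,180,150),(240,140,160,120)]),("side",[(225,255,210,130),(280,80,160,90),(275,155,110,105)])):
    im=cv2.imread(f"pics/{n}0.png"); out=[]
    for x,y,w,h in crops:
        out.append(cv2.resize(im[y:y+h,x:x+w],(266,int(266*h/w)),interpolation=cv2.INTER_CUBIC))
    H=max(o.shape[0] for o in out)
    cv2.imwrite(f"pics/{n}_crop.png",np.hstack([cv2.copyMakeBorder(o,0,H-o.shape[0],0,0,cv2.BORDER_CONSTANT) for o in out]))
    f=pickle.load(open(n+"0.pkl","rb"))
    hsv=cv2.cvtColor(im,cv2.COLOR_BGR2HSV)
    P=dict(scene=dict(ring=(459,194),cork=(330,180),cork2=(300,230),wood=(250,130),stone=(438,258),tin=(213,108),gourd=(176,178),mat=(440,190),gm=(420,240)),side=dict(ring=(343,296),cork=(340,200),wood=(400,220),stone=(280,290),tin=(402,130),gourd=(334,125),mat=(360,340)))[n]
    print(n,{k:hsv[v[1],v[0]].tolist() for k,v in P.items()})
E
```

```text
scene {'ring': [6, 9, 144], 'cork': [17, 118, 204], 'cork2': [18, 113, 217], 'wood': [4, 125, 149], 'stone': [79, 13, 157], 'tin': [21, 152, 225], 'gourd': [19, 181, 189], 'mat': [24, 61, 219], 'gm': [21, 37, 186]}
side {'ring': [165, 5, 218], 'cork': [17, 127, 218], 'wood': [10, 153, 100], 'stone': [90, 17, 161], 'tin': [26, 126, 247], 'gourd': [16, 176, 183], 'mat': [27, 56, 241]}
```

View pics/scene_crop.png

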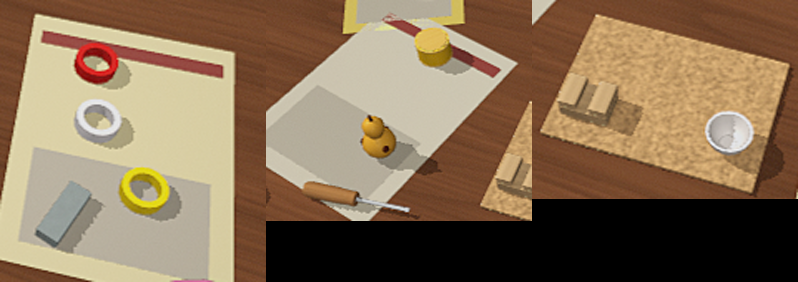

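View pics/side_crop.png

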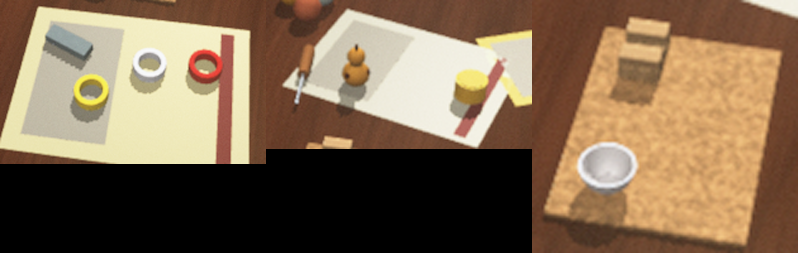

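The rings in the scene view are red (458,167), yellow (487,244), white on the mat (459,202) and white on bare wood beyond the board (217,266). The white one on the mat fits the large roll, and the crop agrees; I'll check that its diameter is 62 mm rather than 46. The tin is at (213,110), the gourd at (176,173) and the stone at (438,258).

```bash
cat > meas.py <<'E'
from h import *
from scipy.optimize import least_squares
def comp(m,near):
    m=m.astype(np.uint8); n,l,st,c=cv2.connectedComponentsWithStats(m)
    ys,xs=np.nonzero(m); i=np.argmin((xs-near[0])**2+(ys-near[1])**2)
    return (l==l[ys[i],xs[i]]).astype(np.uint8)
def contour(m):
    c=max(cv2.findContours(m,cv2.RETR_EXTERNAL,cv2.CHAIN_APPROX_NONE)[0],key=cv2.contourArea)
    return c[:,0,:].astype(float)
def circ(f,m,z,r):
    # far-half arc (top edge) of hull, projected to the plane z
    P=plane(f,contour(m),z); cam=ray(f,[0,0])[0][:2]
    c=P.mean(0)
    for _ in range(4):
        u=(c-cam)/np.linalg.norm(c-cam); far=P[(P-c)@u>0.1*r]
        s=least_squares(lambda p:np.hypot(*(far-p).T)-r,c); c=s.x
    free=least_squares(lambda p:np.hypot(*(far-p[:2]).T)-p[2],[*c,r])
    return c,s.fun.std(),free.x[2]
E
python3 - <<'E'
from meas import *
F={n:pickle.load(open(n+"0.pkl","rb")) for n in("scene","side")}
ctr={}
for n,f in F.items():
    hsv=cv2.cvtColor(f["frame"],cv2.COLOR_RGB2HSV); h,s,v=[hsv[...,i].astype(int) for i in range(3)]
    near=dict(scene=dict(ring=(450,196),small=(210,262),bowl=(358,212),tin=(213,108),gourd=(176,178),stone=(438,258)),side=dict(ring=(343,296),small=(264,154),bowl=(306,218),tin=(402,130),gourd=(334,125),stone=(280,290)))[n]
    white=(s<32)
    for k,z,r,m in (("ring",.022,.031,white),("small",.018,.023,white),("bowl",.043,.032,white),("tin",.0395,.030,(s>110)&(h>16)&(v>100) if n=="scene" else (s>90)&(h>17)&(v>100))):
        mm=comp(m,near[k]); c=circ(f,mm,z,r); print(n,k,c[0].round(4),c[1].round(5),"free r",c[2].round(4),mm.sum())
    m=comp((s>115)&(h>8)&(h<24) ,near["gourd"]); m=cv2.morphologyEx(m,cv2.MORPH_CLOSE,np.ones((5,5)))
    ctr[n]=(np.argwhere(m)[:,::-1].mean(0)); print(n,"gourd",ctr[n],m.sum(),cv2.boundingRect(m), plane(f,ctr[n],.035))
    m=comp((h>60)&(h<125)&(s<60)&(s>8)&(v>90),near["stone"]); print("stone",m.sum(),cv2.boundingRect(m)); R=cv2.minAreaRect(plane(f,contour(m),.02).astype(np.float32)*1000); print(R)
    cv2.imwrite(f"pics/st_{n}.png",m*255)
    # board
    b=((h>12)&(h<24)&(s>85)&(v>150)).astype(np.uint8); b=cv2.morphologyEx(b,cv2.MORPH_CLOSE,np.ones((7,7))); b=cv2.morphologyEx(b,cv2.MORPH_OPEN,np.ones((5,5))); b=comp(b,(330,180)); 
    R=cv2.minAreaRect(plane(f,contour(b),.008).astype(np.float32)*1000); print("board",R,cv2.boundingRect(b))
(c1,d1),(c2,d2)=[ray(F[n],ctr[n]) for n in F]
d1,d2=d1[0],d2[0]
A=np.c_[d1,-d2]; t=np.linalg.lstsq(A,c2-c1,rcond=None)[0]; print("gourd tri",c1+t[0]*d1,c2+t[1]*d2)
E
```

```text
scene ring [0.4324 0.3181] 0.0007 free r 0.0301 463
scene small [ 0.7791 -0.126 ] 0.00076 free r 0.0221 290
scene bowl [0.5779 0.1205] 0.0009 free r 0.0304 576
scene tin [ 0.392  -0.3402] 0.00119 free r 0.0285 530
scene gourd [175.00202429 173.2388664 ] 494 (165, 158, 23, 29) [[ 0.60940013 -0.32173471]]
stone 558 (422, 239, 32, 40)
((593.4026489257812, 307.2388610839844), (31.256900787353516, 95.535400390625), 74.04505157470703)
board ((532.206298828125, 17.174636840820312), (219.70620727539062, 299.5574645996094), 3.226829767227173) (247, 150, 147, 105)
side ring [0.4278 0.3173] 0.00061 free r 0.0308 452
side small [ 0.7755 -0.1272] 0.00103 free r 0.022 165
side bowl [0.5739 0.1201] 0.0011 free r 0.0303 387
side tin [ 0.3869 -0.3383] 0.00159 free r 0.0297 340
side gourd [333.63117871 120.82889734] 263 (326, 109, 16, 23) [[ 0.60881581 -0.32467313]]
stone 416 (262, 275, 36, 25)
((586.9266967773438, 309.50341796875), (34.41963195800781, 88.35377502441406), 74.81237030029297)
board ((530.3604736328125, 4.480010986328125), (220.38499450683594, 324.6236267089844), 3.264399290084839) (281, 162, 97, 94)
gourd tri [ 0.6094045  -0.32173007  0.03500774] [ 0.60842896 -0.32301392  0.03632781]
```

The white ring measures r≈31 mm, so it is the large roll. The board centre is about (0.531, 0.0175) with yaw 0.0565, and that predicts the bowl to within 1 mm of where I measured it. Next I'll do the ring.

```bash
cat > mv.py <<'E'
from bench import env, kinematics, monitor, eyes, job
from h import *
from scipy.spatial.transform import Rotation as Ro
B=np.array([.5313,.0174]); YAW=.0565
def bd(x,y):
    c,s=np.cos(YAW),np.sin(YAW); return B+[c*x-s*y,s*x+c*y]
def q(a):
    z=np.array([np.cos(a),np.sin(a),0]); x=np.array([0,0,-1.]); return Ro.from_matrix(np.c_[x,np.cross(z,x),z]).as_quat()
def best(p,a):
    j0=monitor.sense()["joints"]; o=[]
    for k in(0,np.pi):
        j=kinematics.ik(p,q(a+k))
        if j is not None: o.append((np.abs(np.array(j)-j0).max(),k))
    return q(a+min(o)[1])
def above(xy,z,a):
    p=[*xy,z]; env.reach(p,best(p,a))
def st(t=""):
    s=monitor.sense(); print(t,"t",round(s["clock"],2),"p",s["position"].round(4),"gap",round(s["finger_gap"],3),"F",np.round(s["contact_force"],1))
def snap(n,name):
    f=eyes.grab_frame(n); cv2.imwrite(f"pics/{name}.png",f["frame"][:,:,::-1]); pickle.dump(f,open(name+".pkl","wb")); return f
E
python3 - <<'E'
from mv import *
xy=np.array([.430,.3178])
above(xy,.15,np.pi/2); st()
snap("wrist","w1")
print(env.movel([*xy,.002],velocity=.15,guard=8)); st("down")
env.close_gripper(30); st("grip")
print(bd(50,0),bd(50,100),bd(50,-100),bd(-52,100),bd(-35,-100))
snap("side","s1")
im=np.hstack([cv2.resize(cv2.imread("pics/w1.png"),(400,250)),cv2.resize(cv2.imread("pics/s1.png")[230:355,230:430],(400,250))]);cv2.imwrite("pics/p1.png",im)
E
```

```text
t 1.42 p [0.4296 0.3185 0.1503] gap 1.004 F [-0.2  0.5  0.7]
False
down t 2.6 p [0.4304 0.3181 0.0028] gap 0.999 F [-0.5  0.8 -0.8]
grip t 2.98 p [0.4304 0.318  0.0031] gap 0.707 F [-2.4 -0.7  7. ]
[50.45151498  2.84089722] [ 44.80452053 102.68132718] [ 56.09850942 -96.99953273] [-57.03271802  96.92139284] [ -28.76585604 -101.79947801]
```

View pics/p1.png

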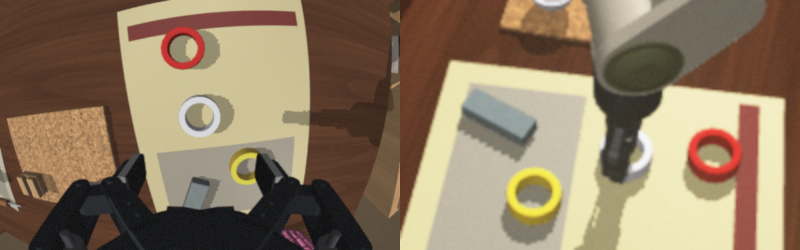

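```bash
sed -i 's/np.array(\[c\*x/([c*x/; s/return B+\[c\*x-s\*y,s\*x+c\*y\]/return B+np.array([c*x-s*y,s*x+c*y])\/1000/' mv.py
python3 - <<'E'
from mv import *
p=monitor.sense()["position"]; env.movel([p[0],p[1],.15],velocity=.2); st("lift")
T=bd(50,0); print(T)
above(T,.12,YAW); st("above")
env.movel([*T,.04],velocity=.15); print(env.movel([*T,.0115],velocity=.05,guard=6)); st("down")
env.release(); st("open")
env.movel([*T,.15],velocity=.2)
above([.43,-.05],.25,YAW)
for n in("scene","side"): snap(n,n+"2")
st()
im=np.hstack([cv2.resize(cv2.imread("pics/scene2.png")[140:260,240:400],(400,300)),cv2.resize(cv2.imread("pics/side2.png")[155:260,265:405],(400,300))]);cv2.imwrite("pics/p2.png",im)
E
```

```text
lift t 3.92 p [0.4298 0.3177 0.1489] gap 0.708 F [ 0.6 -0.5 -1.7]
[0.58122021 0.0202235 ]
above t 5.18 p [0.581  0.0212 0.1198] gap 0.709 F [ 0.2 -0.3 -1.6]
True
down t 6.44 p [0.5807 0.0203 0.0112] gap 0.707 F [-1.1  0.5  5.9]
open t 6.82 p [0.5802 0.0204 0.0105] gap 1.005 F [-0.7  0.3  1.4]
 t 8.57 p [ 0.4306 -0.0497  0.2489] gap 1.002 F [0.3 0.5 0.2]
```

View pics/p2.png

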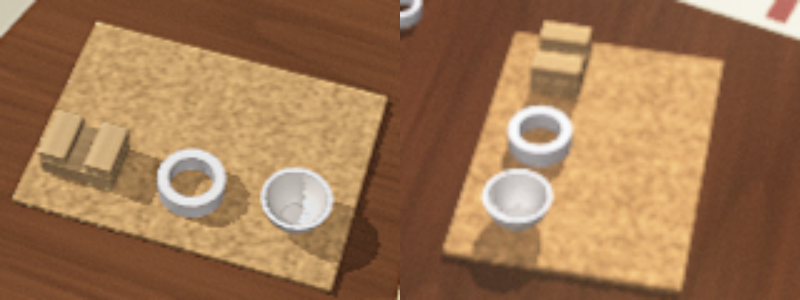

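The picture shows the ring lying flat between block and bowl, at about (317,213) in the scene frame. I'll measure it against the bowl and the block.

```bash
cat > chk.py <<'E'
from meas import *
from mv import B,YAW
def loc(p):
    c,s=np.cos(YAW),np.sin(YAW); return (np.array([[c,s],[-s,c]])@(np.asarray(p)-B)*1000).round(1)
E
python3 - <<'E'
from chk import *
for n,near in (("scene",dict(ring=(305,213),bowl=(358,212))),("side",dict(ring=(452//2+228,0),bowl=(446,226)))):
    f=pickle.load(open(n+"2.pkl","rb"))
    if n=="side": near=dict(ring=(445,208),bowl=(446,218)); near=dict(ring=(443,209),bowl=(306,218))
    hsv=cv2.cvtColor(f["frame"],cv2.COLOR_RGB2HSV); s=hsv[...,1]
    if n=="side": near["ring"]=tuple(proj(f,[.581,.02+.026,.030])[0])
    for k,z,r in(("ring",.03,.031),("bowl",.043,.032)):
        m=comp(s<45,near[k]); c=circ(f,m,z,r-.0007); print(n,k,c[0].round(4),"board frame",loc(c[0]),c[1].round(5),c[2].round(4),m.sum())
    # block front/top corners: print projected expectation
    P=[]
    for a,b in((25,-135),(25,-65),(75,-65),(75,-135)):
        cc,ss=np.cos(YAW),np.sin(YAW); P.append([B[0]+(cc*a-ss*b)/1000,B[1]+(ss*a+cc*b)/1000,.043])
    im=cv2.cvtColor(f["frame"],cv2.COLOR_RGB2BGR); im=cv2.resize(im,None,fx=4,fy=4,interpolation=cv2.INTER_CUBIC)
    Q=(proj(f,P)*4+1.5).astype(int); cv2.polylines(im,[Q.reshape(-1,1,2)],True,(0,255,0),1)
    c=Q.mean(0).astype(int); cv2.imwrite(f"pics/blk_{n}.png",im[c[1]-150:c[1]+150,c[0]-200:c[0]+200])
cv2.imwrite("pics/blk.png",np.hstack([cv2.imread(f"pics/blk_{n}.png") for n in("scene","side")]))
E
```

```text
scene ring [0.5829 0.0235] board frame [51.9  3.2] 0.00074 0.0307 462
scene bowl [0.5765 0.12  ] board frame [50.9 99.9] 0.00062 0.0308 586
side ring [0.5798 0.0219] board frame [48.7  1.7] 0.0008 0.0297 333
side bowl [0.5739 0.1184] board frame [48.2 98.4] 0.00079 0.0306 398
```

View pics/blk.png

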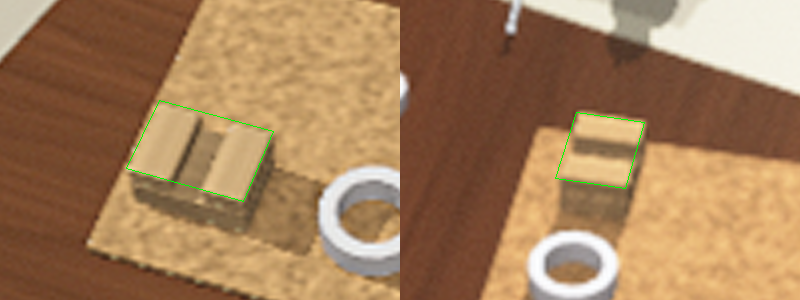

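The block and bowl fit the board model. The ring sits about 3 mm too far towards the bowl, so I'll regrip it once across y to centre it. Then the gourd.

```bash
python3 - <<'E'
from mv import *
T=bd(50.3,-.4)
above(T,.13,YAW+np.pi/2); st()
print(env.movel([*T,.06],velocity=.15),env.movel([*T,.0125],velocity=.06,guard=6)); st("down")
env.close_gripper(20); st("grip"); env.release(); st("open")
env.movel([*T,.16],velocity=.2); st()
# gourd
g=np.array([.609,-.3224])
f=pickle.load(open("scene0.pkl","rb")); print("graver",plane(f,[[128,209],[162,214],[196,222]],.01).round(3).tolist(),"gourd tops",plane(f,[[172,160]],.078))
above([.43,-.15],.25,YAW)
snap("scene","scene3");snap("side","side3")
im=np.hstack([cv2.resize(cv2.imread("pics/scene3.png")[140:260,240:400],(400,300)),cv2.resize(cv2.imread("pics/side3.png")[155:260,265:405],(400,300))]);cv2.imwrite("pics/p3.png",im)
from chk import *
for n,near in(("scene",(305,213)),("side",None)):
    f=pickle.load(open(n+"3.pkl","rb")); s=cv2.cvtColor(f["frame"],cv2.COLOR_RGB2HSV)[...,1]
    m=comp(s<45,near or proj(f,[.581,.046,.03])[0]); c=circ(f,m,.03,.0303); print(n,loc(c[0]))
E
```

```text
t 9.79 p [0.5816 0.0198 0.1301] gap 1.0 F [-0.3 -0.5  0.7]
False False
down t 11.35 p [0.5818 0.0198 0.0128] gap 1.006 F [-0.6  0.5  0.3]
grip t 11.72 p [0.5818 0.0198 0.0132] gap 0.721 F [-1.6  0.   4.7]
open t 12.08 p [0.5815 0.0198 0.0124] gap 1.001 F [0.8 0.1 0.2]
 t 12.97 p [0.5809 0.0199 0.1587] gap 0.998 F [-0.9  0.6  1. ]
graver [[0.724, -0.384], [0.707, -0.305], [0.698, -0.222]] gourd tops [[ 0.60333248 -0.32162872]]
scene [51.9  0.9]
side [48.5 -0.5]
```

View pics/p3.png

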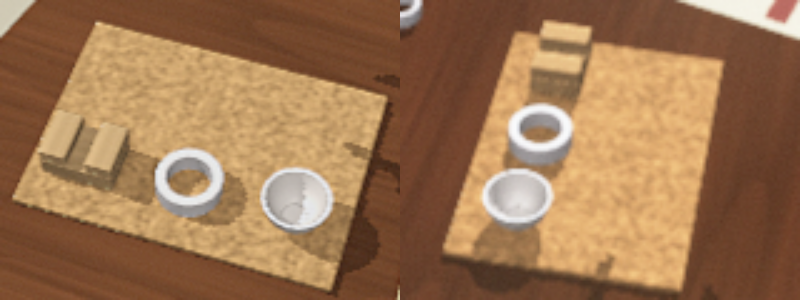

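The ring now sits at (50, 0) in the board frame. Next is the gourd, with jaws along y; the graver is 90 mm behind it and well clear.

```bash
python3 - <<'E'
from mv import *
g=np.array([.609,-.3224])
above(g,.20,np.pi/2); st()
snap("wrist","w4")
print(env.movel([*g,.10],velocity=.15),env.movel([*g,.044],velocity=.06,guard=5)); st("down")
snap("scene","scene4");snap("side","side4")
im=np.hstack([cv2.resize(cv2.imread("pics/w4.png"),(400,250)),cv2.resize(cv2.imread("pics/scene4.png")[130:230,110:270],(400,250))]);cv2.imwrite("pics/p4.png",im)
E
```

```text
t 15.53 p [ 0.6091 -0.322   0.2002] gap 1.0 F [ 0.   0.8 -0.1]
False False
down t 17.48 p [ 0.6092 -0.3225  0.0445] gap 0.996 F [ 0.2 -0.4  0.6]
```

View pics/p4.png

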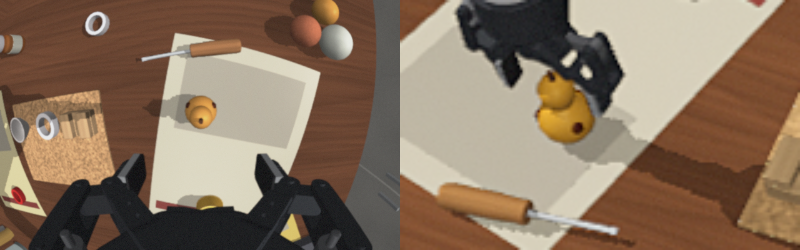

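```bash
python3 - <<'E'
from mv import *
env.close_gripper(35); st("grip")
p=monitor.sense()["position"]; env.movel([p[0],p[1],.06],velocity=.05); env.hold(.2); st()
snap("scene","scene5");snap("side","side5");snap("wrist","w5")
im=np.hstack([cv2.resize(cv2.imread("pics/scene5.png")[130:230,110:270],(400,250)),cv2.resize(cv2.imread("pics/side5.png")[70:170,260:420],(400,250))]);cv2.imwrite("pics/p5.png",im)
E
```

```text
grip t 18.12 p [ 0.6091 -0.3225  0.0442] gap 0.38 F [0.6 0.1 1.6]
 t 18.78 p [ 0.609  -0.3224  0.0596] gap 0.378 F [-0.2  0.4 -3.6]
```

View pics/p5.png

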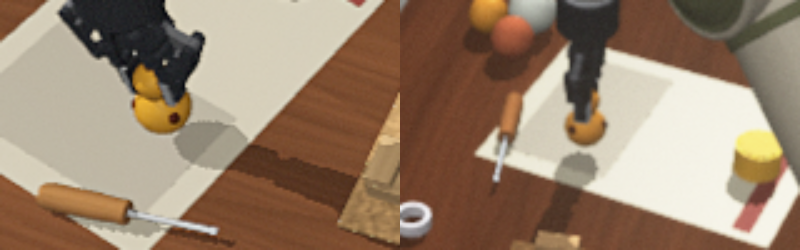

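The gourd is held upright and lifted clear. Now I'll carry it and seat it.

```bash
python3 - <<'E'
from mv import *
p=monitor.sense()["position"]; env.movel([p[0],p[1],.17],velocity=.15)
T=bd(50.2,.2)
above(T,.17,YAW); env.hold(.3); st("above")
env.movel([*T,.095],velocity=.12); env.hold(.2); st()
print(env.movel([*T,.0635],velocity=.025,guard=5)); st("down")
snap("scene","scene6");snap("side","side6")
im=np.hstack([cv2.resize(cv2.imread("pics/scene6.png")[140:260,240:400],(400,300)),cv2.resize(cv2.imread("pics/side6.png")[155:260,265:405],(400,300))]);cv2.imwrite("pics/p6.png",im)
E
```

```text
above t 21.42 p [0.5815 0.02   0.1699] gap 0.378 F [ 0.7 -0.3 -2.5]
 t 22.39 p [0.5817 0.0204 0.0958] gap 0.377 F [ 0.5  0.  -3.4]
True
down t 23.48 p [0.5809 0.0203 0.0651] gap 0.382 F [-1.3 -0.5  2.1]
```

View pics/p6.png

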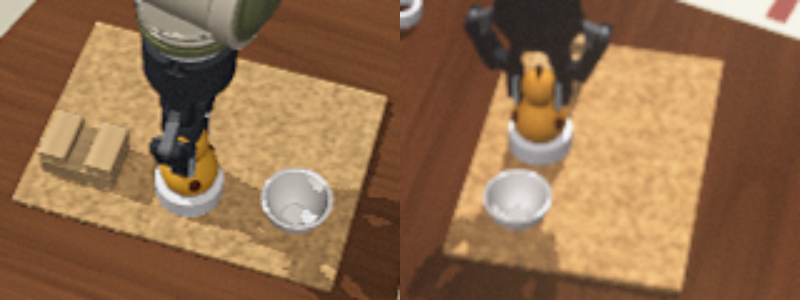

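Contact came at the expected height. I'll release, then grip the tin twice at 90° so that it is centred in both directions.

```bash
python3 - <<'E'
from mv import *
env.release(); env.hold(.2); st("open")
p=monitor.sense()["position"]; env.movel([p[0],p[1],.20],velocity=.12); st()
t=np.array([.3893,-.3393])
above(t,.20,0); st()
snap("scene","scene7");snap("side","side7")
print(env.movel([*t,.003],velocity=.15,guard=8)); st("down")
env.close_gripper(25); st("grip1"); env.release()
env.movel([*t,.09],velocity=.2)
above(t,.09,np.pi/2)
print(env.movel([*t,.003],velocity=.15,guard=8)); st("down")
env.close_gripper(35); st("grip2")
im=np.hstack([cv2.resize(cv2.imread("pics/scene7.png")[140:260,240:400],(400,300)),cv2.resize(cv2.imread("pics/side7.png")[155:260,265:405],(400,300))]);cv2.imwrite("pics/p7.png",im)
E
```

```text
open t 24.34 p [0.5805 0.0205 0.0644] gap 0.997 F [ 0.1  0.5 -0.1]
 t 25.62 p [0.5802 0.0206 0.1992] gap 1.001 F [-0.   0.4  0.1]
 t 27.13 p [ 0.3899 -0.3387  0.2   ] gap 0.999 F [ 0.8  0.4 -0.5]
False
down t 28.7 p [ 0.3896 -0.3396  0.0037] gap 0.999 F [-0.5  0.3 -0.2]
grip1 t 29.06 p [ 0.3894 -0.3395  0.0036] gap 0.697 F [-1.2  1.3  6.6]
False
down t 32.16 p [ 0.3896 -0.3397  0.0037] gap 1.0 F [ 0.5 -0.1 -0.3]
grip2 t 32.52 p [ 0.3898 -0.34    0.0042] gap 0.689 F [-0.3 -0.5  5.6]
```

View pics/p7.png

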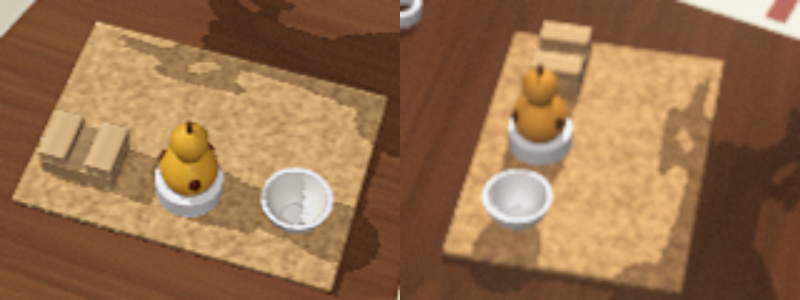

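The gourd stands upright in the roll. The tin is held; I'll place it.

```bash
python3 - <<'E'
from mv import *
p=monitor.sense()["position"]; env.movel([p[0],p[1],.20],velocity=.2); st("lift")
T=bd(-52,100); print(T)
above(T,.20,YAW+np.pi/2); st("above")
env.movel([*T,.04],velocity=.15); print(env.movel([*T,.0115],velocity=.04,guard=6)); st("down")
env.release(); st("open")
env.movel([*T,.20],velocity=.2)
# stone
s=np.array([.5887,.3082]); a=np.deg2rad(74.4)
above(s,.15,a); st("above stone")
snap("scene","scene8");snap("side","side8");snap("wrist","w8")
im=np.hstack([cv2.resize(cv2.imread("pics/scene8.png")[130:280,240:460],(400,273)),cv2.resize(cv2.imread("pics/w8.png"),(400,273))]);cv2.imwrite("pics/p8.png",im)
E
```

```text
lift t 33.65 p [ 0.3894 -0.3395  0.1989] gap 0.693 F [ 0.4 -1.3 -1.9]
[0.47373598 0.11430399]
above t 35.34 p [0.474  0.1136 0.1999] gap 0.689 F [-0.  -0.7 -1.2]
True
down t 37.23 p [0.4733 0.1143 0.0122] gap 0.692 F [-1.4  0.6  6.3]
open t 37.61 p [0.4728 0.1143 0.0117] gap 0.998 F [ 0.4  0.2 -0. ]
above stone t 39.62 p [0.5886 0.3073 0.15  ] gap 0.998 F [-0.1 -0.1  0.4]
```

View pics/p8.png

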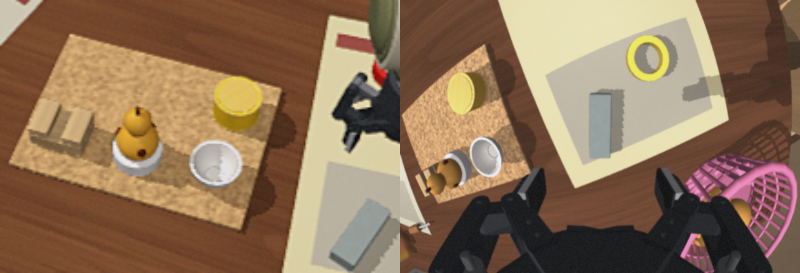

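```bash
python3 - <<'E'
from mv import *
f=pickle.load(open("scene0.pkl","rb")); y=plane(f,[[487,244]],.018)[0]
s=np.array([.5887,.3082]); a=np.deg2rad(74.4); u=np.array([np.cos(a),np.sin(a)]); d=y-s
print("yellow",y,"along jaw",d@u,"across",d@[-u[1],u[0]])
assert abs(d@[-u[1],u[0]])>.031+.013
print(env.movel([*s,.002],velocity=.15,guard=8)); st("down")
env.close_gripper(35); st("grip")
p=monitor.sense()["position"]; env.movel([p[0],p[1],.05],velocity=.1)
snap("scene","scene9");snap("side","side9")
im=np.hstack([cv2.resize(cv2.imread("pics/scene9.png")[180:300,380:540],(400,300)),cv2.resize(cv2.imread("pics/side9.png")[240:360,220:380],(400,300))]);cv2.imwrite("pics/p9.png",im); st()
E
```

```text
yellow [0.51916565 0.40005682] along jaw 0.0697738807321453 across 0.09167500410706841
False
down t 40.9 p [0.5893 0.3084 0.0031] gap 1.001 F [-0.4  0.3  0.5]
grip t 41.44 p [0.5889 0.3083 0.0024] gap 0.365 F [-0.2 -0.6  3.3]
 t 42.17 p [0.5885 0.3081 0.0491] gap 0.369 F [ 0.1 -0.5 -1.6]
```

View pics/p9.png

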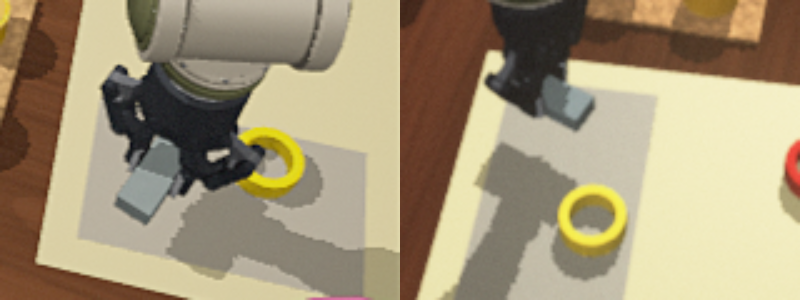

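```bash
python3 - <<'E'
from mv import *
p=monitor.sense()["position"]; env.movel([p[0],p[1],.22],velocity=.2)
T=bd(-35,-100); print(T)
above(T,.22,YAW); env.hold(.2); st("above")
env.movel([*T,.045],velocity=.15); print(env.movel([*T,.010],velocity=.04,guard=6)); st("down")
env.release(); st("open")
env.movel([*T,.20],velocity=.15)
above([.35,-.3],.25,YAW); st()
snap("scene","scene10");snap("side","side10")
im=np.hstack([cv2.resize(cv2.imread("pics/scene10.png")[130:265,235:405],(400,317)),cv2.resize(cv2.imread("pics/side10.png")[150:263,265:407],(400,317))]);cv2.imwrite("pics/p10.png",im)
E
```

```text
[ 0.50200284 -0.08441688]
above t 44.87 p [ 0.5023 -0.0839  0.2199] gap 0.366 F [-0.1 -0.1 -0.6]
True
down t 47.02 p [ 0.5017 -0.0843  0.0103] gap 0.362 F [-0.2  0.4  3.5]
open t 47.59 p [ 0.5011 -0.0841  0.0098] gap 1.0 F [ 1.  -0.1  0.7]
 t 50.05 p [ 0.3505 -0.2994  0.2497] gap 1.0 F [-0.3 -0.   0.8]
```

View pics/p10.png

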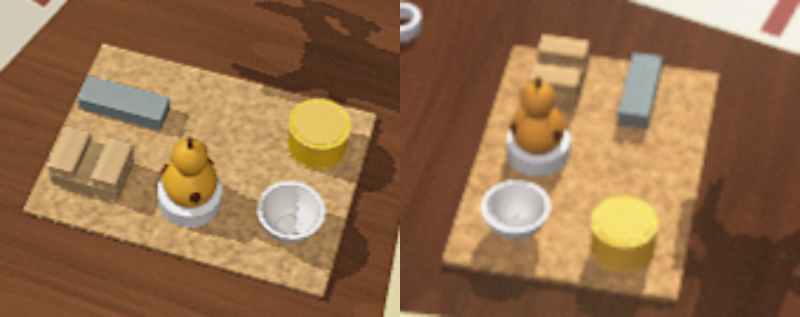

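Everything is on the board and the gourd is upright. Now the final measurements of the tin and stone in the board frame.

```bash
python3 - <<'E'
from chk import *
tp=B+np.array([-57.5,97])/1000; sp=np.array([.502,-.0844])
for n in("scene","side"):
    f=pickle.load(open(n+"10.pkl","rb")); hsv=cv2.cvtColor(f["frame"],cv2.COLOR_RGB2HSV); h,s,v=[hsv[...,i].astype(int) for i in range(3)]
    m=comp((s>140)&(h>21)&(v>90),proj(f,[*tp,.0475])[0]); c=circ(f,m,.0475,.0293); print(n,"tin",loc(c[0]),c[1].round(5),c[2].round(4),m.sum())
    m=comp((h>60)&(h<130)&(s<80)&(s>8)&(v>90),proj(f,[*sp,.028])[0])
    P=np.array([loc(p) for p in plane(f,contour(m),.028)],np.float32)
    print("stone",cv2.minAreaRect(P),"x range",P[:,0].min(),P[:,0].max(),"y",P[:,1].min(),P[:,1].max(),m.sum())
    b=comp(s<45,proj(f,[.5755,.119+ .03,.043])[0]); c=circ(f,b,.043,.0313); print("bowl",loc(c[0]))
E
```

```text
scene tin [-49.6 100.1] 0.00163 0.0283 554
stone ((-29.837493896484375, -96.58735656738281), (90.88182067871094, 37.923851013183594), 88.38190460205078) x range -48.4 -9.6 y -141.8 -51.7 392
bowl [ 51. 100.]
side tin [-46.8 110.2] nan 0.0293 1
stone ((-37.0, -97.05000305175781), (29.19999885559082, 87.10000610351562), -0.0) x range -51.6 -22.4 y -140.6 -53.5 217
bowl [48.1 98.5]
  ret = _var(a, axis=axis, dtype=dtype, out=out, ddof=ddof,
  arrmean = um.true_divide(arrmean, div, out=arrmean,
  ret = ret.dtype.type(ret / rcount)
```

```bash
python3 - <<'E'
from chk import *
f=pickle.load(open("side10.pkl","rb")); hsv=cv2.cvtColor(f["frame"],cv2.COLOR_RGB2HSV); h,s,v=[hsv[...,i].astype(int) for i in range(3)]
px=proj(f,[.4737,.1143,.0475])[0]; print(px,hsv[int(px[1]),int(px[0])])
for t in(22,23,24):
    m=comp((s>110)&(h>=t)&(v>90),px); c=circ(f,m,.0475,.0293); print(t,loc(c[0]),c[1].round(5),c[2].round(4),m.sum())
f=pickle.load(open("scene10.pkl","rb")); hsv=cv2.cvtColor(f["frame"],cv2.COLOR_RGB2HSV)
# bystanders: compare start and end pictures
a=pickle.load(open("scene0.pkl","rb"))["frame"].astype(int)
for n,(x,y,w,hh) in dict(small=(200,250,35,32),jar=(308,278,35,45),graver=(122,200,80,30)).items():
    print(n,np.abs(a-f["frame"])[y:y+hh,x:x+w].mean().round(2))
E
```

```text
[343.731646   228.31556642] [ 25 135 247]
22 [-53.1  99.9] 0.00079 0.0296 345
23 [-53.6 100.4] 0.00082 0.0294 333
24 [-53.4 101.3] 0.00096 0.0289 304
small 3.23
jar 3.25
graver 3.31
```

```bash
python3 - <<'E'
from mv import *
job.hand_in(); st()
E
```

```text
the job is handed in; nothing more can be done
the job is handed in; nothing more can be done
```

The layout is finished and handed in, about 50 s into the 106 s allowed. I put the large white roll down first, then stood the gourd in it, then set the tin and the stone.

Last checks, in the board frame:
- **Roll:** it lay within about 1 mm of midway between block and bowl. This was before the gourd went in, and after I regripped it once to correct a 3 mm offset.
- **Gourd:** it stands upright in the roll's hole in both views, and contact came at the expected height.
- **Tin:** it is straight in front of the bowl with a gap of about 39 mm. The first side-view measurement of it failed on a bad colour mask; redone, the side and scene views differed by about 4 mm in depth.
- **Stone:** it is flat with a gap of about 43–44 mm, deliberately a little wide so the opening fingers would clear the block. It sits about 3 mm sideways, towards the board's middle. The side view shows it parallel to the block; the scene view, which also takes in its side face, reads 1.6° off.
- **Bystanders:** the small roll, the jar and the graver look unchanged between the first and last pictures. I never reached for the red and yellow rings.

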